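# Change the air over from the blue line to the green line

## Task

Change the air over from the blue line to the green line: push the red lever of the blue line's ball valve round with a fingertip until it stands fully across its pipe (shut), and only then push the red lever of the green line's valve round until it lies fully in line with its pipe (open). Push the levers gently from the side; do not grip them or force them against their stops. Leave the loose parts and tools round the valves where they are.

Things in the scene. Friction and masses are not known exactly. Their poses are not given: they have to be found in the camera images.
- station_blue: The blue line's station: aluminium plate on a plywood block, together 80 x 170 x 40 mm,, fixed to the bench; a steel pipe along y held in two blue saddles, and mid-way a brass ball valve with a flat red lever. Origin: underside of the block, straight below the lever's hinge; z up. Pipe, plugs and saddles reach +-106 mm in y and 73 mm up; the valve body is +-36 mm in y, +-24 mm in x, 81 mm up.
- station_blue_valve_lever (a joint): Angle of the blue valve's red lever about the upright hinge, anticlockwise from above: 0 = in line with the pipe along the station's -y (open), 1.571 = across it along +x (shut); solid stops at both. Starts open or partly open (0 to 0.45). Friction 0.08 N m (about 1 N at the tip), no spring: stays where left. Over 35 N from the fingers counts as gripping or forcing.
- station_blue_tip (a point): Point on the centreline of the blue valve's red lever, 89 mm from the hinge and 10 mm short of its end, at mid thickness (95.5 mm above the bench). The lever is a flat bar 14 mm wide and 7 mm thick (z 92 to 99 mm), its free part 36 to 99 mm from the hinge; below that part lie the pipe and saddles (top at 73 mm), or only bench.
- station_green: The green line's station: aluminium plate on a plywood block, together 80 x 170 x 40 mm,, fixed to the bench; a steel pipe along y held in two green saddles, and mid-way a brass ball valve with a flat red lever. Origin: underside of the block, straight below the lever's hinge; z up. Pipe, plugs and saddles reach +-106 mm in y and 73 mm up; the valve body is +-36 mm in y, +-24 mm in x, 81 mm up.
- station_green_valve_lever (a joint): Angle of the green valve's red lever about the upright hinge, anticlockwise from above: 0 = in line with the pipe along the station's -y (open), 1.571 = across it along +x (shut); solid stops at both. Starts shut (1.47 to 1.571). Friction 0.08 N m (about 1 N at the tip), no spring: stays where left. Over 35 N from the fingers counts as gripping or forcing.
- station_green_tip (a point): Point on the centreline of the green valve's red lever, 89 mm from the hinge and 10 mm short of its end, at mid thickness (95.5 mm above the bench). The lever is a flat bar 14 mm wide and 7 mm thick (z 92 to 99 mm), its free part 36 to 99 mm from the hinge; below that part lie the pipe and saddles (top at 73 mm), or only bench.
- nipple: Brass pipe nipple standing upright, loose, 27 x 30 x 48 mm high; origin at the centre of its underside. Leave alone.
- ptfe: Small blue roll of thread tape lying flat, loose, 52 mm across, 14 mm high; origin at the centre of its underside. Leave alone.
- bush: Grey steel bush (thick sleeve) standing, loose, 42 mm across, 40 mm high; origin at the centre of its underside. Leave alone.
- electrical_tape: Roll of black electrical tape lying flat, loose, 59 mm across, 19 mm high; origin at the centre of its underside. Leave alone.

How it is judged:
By the outcome, as a careful person would: the job done as asked, in the order asked, and still so for the second after the job is handed in, with the robot touching nothing.
It also fails if it takes over 48 s, if anything falls off the work surface, if the arm or the gripper's body presses on something with over 40 N, if the wrist force passes 120 N, or if a joint passes its speed limit or range.

## Robot

A 7-joint arm with a two-finger parallel gripper is mounted at the origin on the work surface; the furniture and walls round the work are solid. World frame = base frame: x ahead of the robot, y to its left, z up, the work surface at z = 0. Lengths are in m, angles in rad, forces in N, time in s.
With the tool pointing down it reaches from about 0.425 to 0.875 m from the base axis. Payload 4.7 kg.
Tool frame: the origin (TCP) lies midway between the tips of the shut fingers; the grasp point (between the pads) lies 19 mm behind it; z points along the fingers, y is the line along which they close (so a half turn about z gives the same grasp; the last joint's range is limited). The gripper opens to 87 mm and grips with 3 to 60 N. Pads are 19 mm wide; open, the fingers measure 117 mm over their backs; the gripper's body (75 mm by 190 mm) begins 51 mm behind the grasp point.
Start: joints at [-1.265, 0.321, -0.07, 1.45, 0.023, 1.371, -0.057], TCP at [0.187, 0.623, 0.223] pointing down, gripper open.
Joint ranges: [-2.86, 2.86], [-0.3, 2.09], [-1.38, 1.24], [0.06, 2.45], [-1.56, 4.7], [0.09, 2.05], [-2.69, 2.69]. Speed limits (rad/s): [2.57, 2.57, 3.14, 3.14, 3.14, 3.14, 3.14].

## Interface

Orientations are given as a rotation vector (axis times angle).
In Python, from bench import ctrl gives the robot as it stands.
- The arm moves only by the shell command python3 inch.py FILE [FORCE], which reads ROWS from the file FILE. ROWS is one flat JSON list of numbers that holds 1 to 20 rows one after another, with no inner brackets; each row has 5 numbers: dx, dy, dz in fractions of the full range, 1 being 400 mm, then a turn about the tool's z in shares of pi rad (1.0 is pi rad), then the opening from 0.0 (shut) to 1.0 (fully open); each row is the pose to reach, as a shift and turn from the pose commanded when the command began, along the tool's axes at that moment; what a row does not reach only later rows make up. A row lasts 1/10 s, in which the tool goes at most 0.05 m and 0.15 rad, less where a joint would pass 70% of its speed; a pose out of reach is approached as far as the arm can. The fingers move at their own pace and stop on an object; FORCE is the grip in N (left out, the last holds). Time passes only in rows, so rows that do not move let the fingers close. It prints the time, the measured TCP pose, the force, the opening and the grip force at its end. A shift or turn number past 1, either way, is cut back to 1. Input that does not fit is refused with a message, and nothing moves.
- ctrl.get_state(): the state, without advancing time (a new reading comes with each control period).
- ctrl.get_image(name): name is "scene" or "top"; returns the picture (400x640x3 uint8, red, green, blue); there is no depth.
- ctrl.camera_model(name): a dict with "vertical_fov" (degrees; the focal length in pixels is half the picture's height over the tangent of half this angle, whatever the lens; pixels are square), "cx", "cy" (the principal point, pixels), "rvec" (rotation vector, rad) and "tvec" (3), from world to camera coordinates, as OpenCV has them. Camera axes: x right, y down, z forward; pixel columns grow to the right and rows downward; lengths in m; the calibration is good to about 2 mm. A picture is of the moment at which its call begins. camera_model takes no time and is no camera call.
- ctrl.close_job(): hands the job in; it is judged then, once.
The state is a dict: "time": time; "joint_positions": joint angles; "qd": joint speeds; "joint_torque": joint torques, N m; "position": TCP position; "tool_rot": TCP orientation; "ft_force": force on the tool from outside, world axes, zero at the start; "torque": the same for the moment, N m; "grip_width": opening from 0.0 (shut) to 1.0 (fully open); "grip_force": force on a finger pad.
Only numpy, scipy, OpenCV 4.12 (cv2) and the standard library are available. Lean on these libraries where they do the work, as an engineer would, in place of code of your own. Each camera call takes 0.05 s, during which the arm holds its last target. There are 200 camera calls.

## Working session

There is one attempt and no reset: what is moved stays moved. The work goes in short steps, Python scripts to look and compute and a shell command to move; the robot and the scene stay as the last step left them, time stands still between calls to the robot, and variables do not carry over. Pictures are saved under pics/ and viewed, at most 10 in all, crops included, and the job is handed in when it is done.

```bash
ls; mkdir -p pics
python3 - <<'E'
from bench import ctrl
import cv2
for n in("scene","top"):
    cv2.imwrite(f"pics/{n}0.png",ctrl.get_image(n)[:,:,::-1]); print(ctrl.camera_model(n))
s=ctrl.get_state();print(s)
E
```

```text
bench.py
inch.py
pics
{'vertical_fov': 54.690221639262525, 'cx': 321.80677007661467, 'cy': 200.3314833415181, 'rvec': array([ 1.99559798, -0.49581095,  0.29675047]), 'tvec': array([-0.26706851,  0.30953581,  0.46711028])}
{'vertical_fov': 44.413709176683774, 'cx': 312.6952192520933, 'cy': 200.10063696351475, 'rvec': array([ 2.21081483, -2.18015182,  0.06894779]), 'tvec': array([0.32705648, 0.479351  , 0.93907585])}
{'time': 0.1, 'joint_positions': array([-1.26487587,  0.32177188, -0.07011489,  1.45153855,  0.02259043,
        1.37075083, -0.05689364]), 'qd': array([-0.00145645, -0.00258321, -0.00040566, -0.00266628, -0.00115847,
        0.00283727,  0.00023014]), 'joint_torque': array([-4.15710283e-04, -4.92570233e+01, -4.05709399e-01, -3.13391411e+01,
       -6.41583069e-02,  3.95336340e-02,  6.66546907e-05]), 'position': array([0.1868905 , 0.62205915, 0.2215634 ]), 'tool_rot': array([-4.56646032e-01, -3.10805025e+00,  2.62649744e-03]), 'ft_force': array([0.12426492, 0.0096549 , 0.50632208]), 'torque': array([ 0.00227234, -0.0192367 , -0.00258878]), 'grip_force': 0.0, 'grip_width': 0.9956624544735709}
```

View pics/scene0.png

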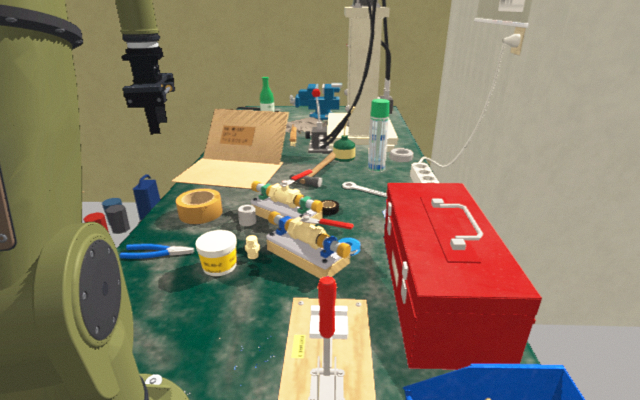

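View pics/top0.png

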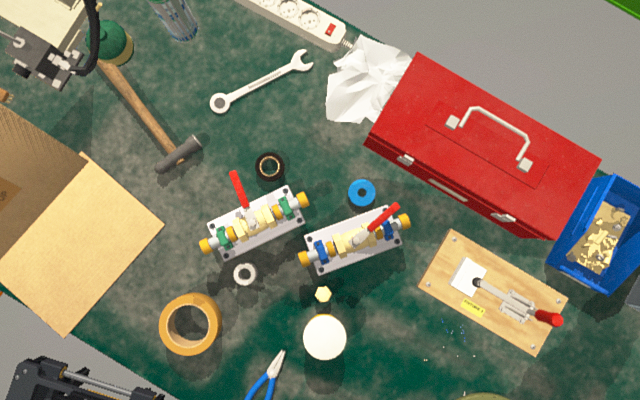

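The top view shows the green station around (255,225), its lever across the pipe and pointing up to (235,172). The blue station is around (355,240), its lever pointing to (397,206). The loose parts are the black tape (269,165), blue ptfe (362,192), nipple (323,294) and bush (244,274). I'll enlarge this area.

Run:
```python
import cv2
i=cv2.imread("pics/top0.png")[150:310,195:415]
cv2.imwrite("pics/c0.png",cv2.resize(i,(770,560),interpolation=cv2.INTER_CUBIC))
```

```text
(no output)
```

View pics/c0.png

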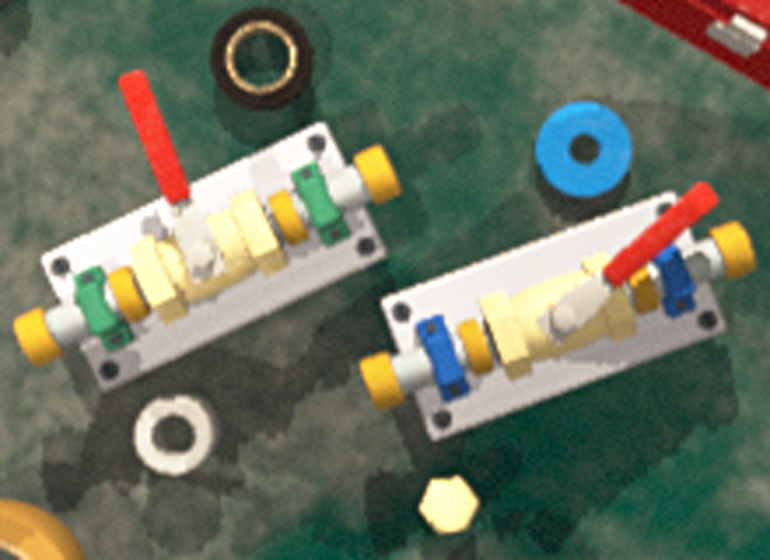

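```bash
cat > h.py <<'E'
import numpy as np, cv2
from bench import ctrl
def w(px,z,name="top"):
    m=ctrl.camera_model(name); f=200/np.tan(np.radians(m["vertical_fov"]/2))
    R=cv2.Rodrigues(m["rvec"])[0]; c=-R.T@m["tvec"]
    px=np.atleast_2d(px); d=np.c_[(px[:,0]-m["cx"])/f,(px[:,1]-m["cy"])/f,np.ones(len(px))]@R
    return (c+d*((z-c[2])/d[:,2])[:,None])[:,:2]
def cr(p): return np.array(p)/3.5+[194.64,149.64]
E
python3 - <<'E'
from h import *
np.set_printoptions(precision=4,suppress=True)
for n,P,h,t in(("blue",[(381,300),(672,192),(724,325),(432,440)],(563,318),(710,192)),("green",[(42,258),(325,122),(386,255),(105,390)],(203,257),(132,72))):
    p=w(cr(P),.04); print(n,p.tolist(),"centre",p.mean(0),"sides",np.linalg.norm(p-np.roll(p,1,0),axis=1))
    y=-(p[1]+p[2]-p[0]-p[3]); print("-y dir",np.degrees(np.arctan2(*(-y)[::-1])))
    H=w(cr(h),.1)[0];T=w(cr(t),.0955)[0];print("hinge",H,"end",T,np.linalg.norm(T-H),np.degrees(np.arctan2(*(T-H)[::-1])))
for n,q,z in(("black",(262,57),.019),("ptfe",(584,148),.014),("nipple",(448,504),.048),("bush",(174,435),.04)): print(n,w(cr(q),z))
print("cam",-cv2.Rodrigues(ctrl.camera_model("top")["rvec"])[0].T@ctrl.camera_model("top")["tvec"])
R=cv2.Rodrigues(ctrl.get_state()["tool_rot"])[0];print(R)
E
cat >> h.py <<'E'
HB=np.array([.4001,.2581]); HG=np.array([.4284,.4395])
def off(pts):
    """pts: x,y,z,tool-y angle deg -> shifts in present tool axes and turn"""
    s=ctrl.get_state(); R=cv2.Rodrigues(s["tool_rot"])[0]; a0=np.arctan2(R[1,1],R[0,1])
    print("t",round(s["time"],1),"pos",s["position"].round(4),"ya",np.degrees(a0).round(1))
    for p in pts:
        t=(a0-np.radians(p[3])+np.pi)%(2*np.pi)-np.pi
        print(*(R.T@(np.array(p[:3])-s["position"])).round(4),round(t,3),"| world",np.round(p,3))
def pose(H,phi,side,ya,gap=0,r=.078,z=.085):
    """finger beside lever at phi deg; side -1 = clockwise side"""
    f=np.radians(phi); u=np.array([np.cos(f),np.sin(f)]); n=np.array([-u[1],u[0]])
    e=np.radians(abs(ya-phi-90)); d=.007+.015*np.cos(e)+.0095*np.sin(e)+gap
    return [*(H+r*u+side*d*n),z,ya]
E
python3 - <<'E'
from h import *
a,b=w([(365,148),(545,240)],0); t=np.array([.464,.184]); d=(b-a)/np.linalg.norm(b-a); print("box",a,b,"dist",np.cross(d,t-a))
off([pose(HB,-49,-1,64.7,.012,z=.18)])
E
```

```text
box [0.58030444 0.23144564] [ 0.40338856 -0.12387005] dist -0.08296531623348243
t 0.1 pos [0.1869 0.6221 0.2216] ya 73.3
-0.3553 -0.3597 0.0422 0.15 | world [ 0.424  0.175  0.18  64.7  ]<stdin>:2: DeprecationWarning: Arrays of 2-dimensional vectors are deprecated. Use arrays of 3-dimensional vectors instead. (deprecated in NumPy 2.0)
```

The manual's scale: shifts go in shares of 400 mm and turns go in shares of pi rad. Converting my numbers, -0.36 m / 0.4 = -0.9, -0.355 m / 0.4 = -0.8875, 0.15 rad / 3.1416 = 0.0477.

```bash
echo '[-0.25, -0.25, 0, 0, 0, -0.5, -0.5, 0, 0, 0, -0.75, -0.75, 0, 0.0318, 0, -0.8875, -0.9, 0.1, 0.0477, 0, -0.8875, -0.9, 0.1, 0.0477, 0, -0.8875, -0.9, 0.1, 0.0477, 0, -0.8875, -0.9, 0.1, 0.0477, 0, -0.8875, -0.9, 0.1, 0.0477, 0, -0.8875, -0.9, 0.1, 0.0477, 0, -0.8875, -0.9, 0.1, 0.0477, 0, -0.8875, -0.9, 0.1, 0.0477, 0, -0.8875, -0.9, 0.1, 0.0477, 0, -0.8875, -0.9, 0.1, 0.0477, 0, -0.8875, -0.9, 0.1, 0.0477, 0, -0.8875, -0.9, 0.1, 0.0477, 0, -0.8875, -0.9, 0.1, 0.0477, 0]' > path.dat && python3 inch.py path.dat 10
python3 - <<'E'
from h import *
off([pose(HB,-49,-1,64.7,.012)])
i=ctrl.get_image("top")[:,:,::-1]; cv2.imwrite("pics/t1.png",cv2.resize(i[130:310,260:500],(800,600),interpolation=cv2.INTER_CUBIC))
E
```

```text
time: 1.7
position: [0.4231, 0.1766, 0.1826]
tool_rot: [0.685, 3.066, 0.0]
ft_force: [-0.4, 0.3, -0.8]
grip_width: 0.003
grip_force: 0.0
t 1.7 pos [0.4231 0.1766 0.1826] ya 64.8
-0.0011 -0.001 0.0976 0.002 | world [ 0.424  0.175  0.085 64.7  ]
```

View pics/t1.png

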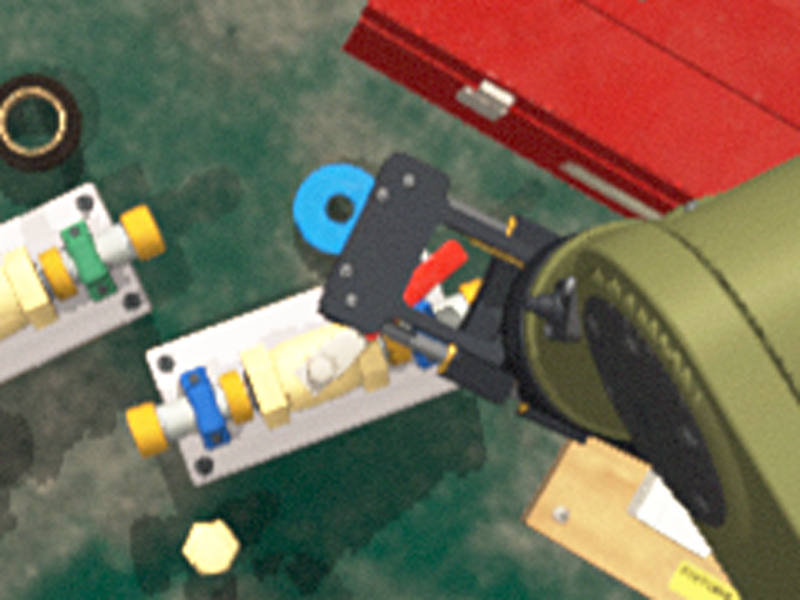

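The shut gripper hovers beside the blue lever, which is at crop (440,270), and the toolbox is clear of it. I'll descend now.

Converted, 0.097 m / 0.4 = 0.2425, 0.07 m / 0.4 = 0.175.

```bash
echo '[0, 0, 0.1, 0, 0, -0.0025, -0.0025, 0.175, 0, 0, -0.0025, -0.0025, 0.2425, 0, 0, -0.0025, -0.0025, 0.2425, 0, 0, -0.0025, -0.0025, 0.2425, 0, 0]' > path.dat && python3 inch.py path.dat
python3 - <<'E'
from h import *
off([pose(HB,p,-1,max(64.7,p+90)) for p in(-49,-40,-30,-20,-10,0,10,17)])
E
```

```text
time: 2.25
position: [0.424, 0.1745, 0.086]
tool_rot: [-0.688, -3.065, 0.001]
ft_force: [0.2, -0.0, 0.2]
grip_width: 0.008
grip_force: 0.0
t 2.2 pos [0.424  0.1745 0.086 ] ya 64.7
-0.0043 0.0115 0.001 0.0 | world [ 0.433  0.183  0.085 64.7  ]
-0.0121 0.0224 0.001 0.0 | world [ 0.444  0.19   0.085 64.7  ]
-0.0186 0.0363 0.001 0.0 | world [ 0.456  0.199  0.085 64.7  ]
-0.0224 0.0507 0.0009 -0.092 | world [ 0.466  0.211  0.085 70.   ]
-0.0238 0.0647 0.0009 -0.267 | world [ 0.473  0.223  0.085 80.   ]
-0.0226 0.0788 0.0009 -0.441 | world [4.78e-01 2.36e-01 8.50e-02 9.00e+01]
-0.0191 0.0925 0.0009 -0.616 | world [4.81e-01 2.50e-01 8.50e-02 1.00e+02]
-0.0152 0.1016 0.0009 -0.738 | world [4.81e-01 2.60e-01 8.50e-02 1.07e+02]
```

Converted, 0.097 m / 0.4 = 0.2425, 0.0925 m / 0.4 = 0.2313, -0.68 rad / 3.1416 = -0.2165.

```bash
echo '[-0.01, 0.0275, 0, 0, 0, -0.02, 0.0425, 0, 0, 0, -0.03, 0.055, 0, 0, 0, -0.0375, 0.0725, 0, 0, 0, -0.0463, 0.09, 0, 0, 0, -0.0513, 0.1075, 0, -0.0159, 0, -0.0563, 0.125, 0, -0.0318, 0, -0.0575, 0.1438, 0, -0.0573, 0, -0.06, 0.1613, 0, -0.0859, 0, -0.0588, 0.1788, 0, -0.1114, 0, -0.0563, 0.1963, 0, -0.1401, 0, -0.0525, 0.2138, 0, -0.1687, 0, -0.0475, 0.2313, 0, -0.1974, 0, -0.0425, 0.2425, 0, -0.2165, 0, -0.0425, 0.2425, 0, -0.2165, 0]' > path.dat && python3 inch.py path.dat
python3 - <<'E'
from h import *
off([pose(HB,p,-1,p+90) for p in(14,17,20,22,24)])
i=ctrl.get_image("top")[:,:,::-1]; cv2.imwrite("pics/t2.png",cv2.resize(i[150:300,280:480],(800,600),interpolation=cv2.INTER_CUBIC))
E
```

```text
time: 3.75
position: [0.4813, 0.2556, 0.0855]
tool_rot: [-0.375, 3.118, 0.0]
ft_force: [0.1, -0.9, 1.2]
grip_width: 0.003
grip_force: 0.0
t 3.8 pos [0.4813 0.2556 0.0855] ya 103.7
0.0002 0.0001 0.0005 -0.005 | world [4.81e-01 2.56e-01 8.50e-02 1.04e+02]
-0.0008 0.0042 0.0005 -0.058 | world [4.81e-01 2.60e-01 8.50e-02 1.07e+02]
-0.0016 0.0083 0.0005 -0.11 | world [4.81e-01 2.64e-01 8.50e-02 1.10e+02]
-0.002 0.0111 0.0005 -0.145 | world [4.81e-01 2.67e-01 8.50e-02 1.12e+02]
-0.0023 0.0139 0.0005 -0.18 | world [4.80e-01 2.70e-01 8.50e-02 1.14e+02]
```

View pics/t2.png

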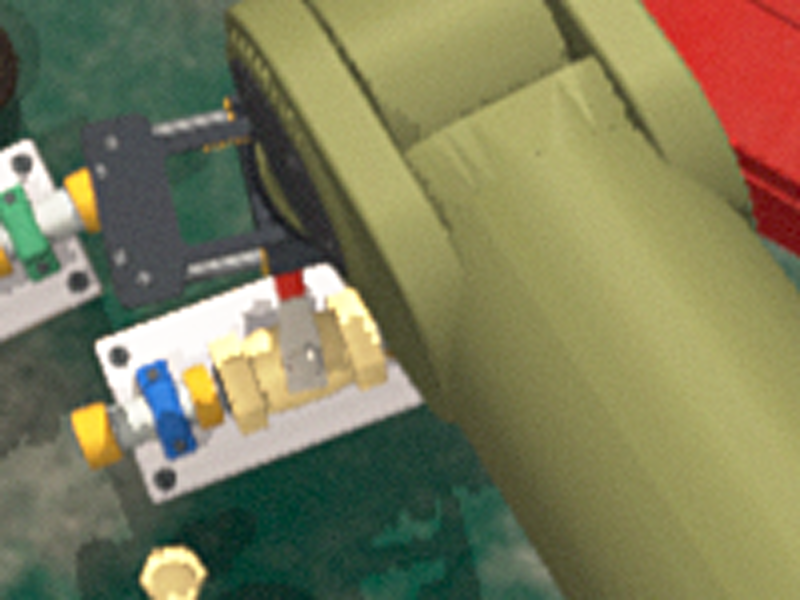

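The blue lever is now nearly across, its hub at crop (305,340) with the stub pointing up to (288,285). I'll nudge it to the stop in small steps while watching the force.

Converted, 0.008 m / 0.4 = 0.02, 0.006 m / 0.4 = 0.015, -0.11 rad / 3.1416 = -0.035.

```bash
echo '[-0.0025, 0.0075, 0, -0.0159, 0, -0.0038, 0.015, 0, -0.0286, 0, -0.0045, 0.02, 0, -0.035, 0, -0.0045, 0.02, 0, -0.035, 0]' > path.dat && python3 inch.py path.dat; echo '[0, 0.0025, 0, -0.0064, 0, 0, 0.005, 0, -0.0111, 0, 0, 0.005, 0, -0.0111, 0]' > path.dat && python3 inch.py path.dat
```

```text
time: 4.2
position: [0.481, 0.263, 0.0856]
tool_rot: [-0.542, 3.094, 0.0]
ft_force: [0.4, -0.0, -0.9]
grip_width: 0.005
grip_force: 0.2
time: 4.5
position: [0.4801, 0.2649, 0.0857]
tool_rot: [-0.599, 3.083, 0.0]
ft_force: [0.9, -1.0, 0.1]
grip_width: 0.01
grip_force: 0.4
```

Converted, 0.002 m / 0.4 = 0.005, 0.001 m / 0.4 = 0.0025.

```bash
echo '[0, 0.0025, 0, 0, 0, 0, 0.005, 0, 0, 0, 0, 0.005, 0, 0, 0]' > path.dat && python3 inch.py path.dat;echo '[0, 0.0025, 0, 0, 0, 0, 0.005, 0, 0, 0, 0, 0.005, 0, 0, 0]' > path.dat && python3 inch.py path.dat
```

```text
time: 4.8
position: [0.4791, 0.2669, 0.0856]
tool_rot: [-0.598, 3.084, 0.0]
ft_force: [-0.1, 0.5, 0.7]
grip_width: 0.003
grip_force: 0.3
time: 5.1
position: [0.4783, 0.2688, 0.0856]
tool_rot: [0.599, -3.084, -0.0]
ft_force: [0.8, -0.3, -0.5]
grip_width: 0.003
grip_force: 0.3
```

Converted, 0.002 m / 0.4 = 0.005, 0.001 m / 0.4 = 0.0025.

```bash
for k in 1 2 3; do :; done; echo '[0, 0.0025, 0, 0, 0, 0, 0.005, 0, 0, 0, 0, 0.005, 0, 0, 0]' > path.dat && python3 inch.py path.dat | sed -n '2p;4p'; echo '[0, 0.0025, 0, 0, 0, 0, 0.0038, 0, 0, 0, 0, 0.0038, 0, 0, 0]' > path.dat && python3 inch.py path.dat| sed -n '2p;4p'
python3 - <<'E'
from h import *
i=ctrl.get_image("top")[:,:,::-1]; cv2.imwrite("pics/t3.png",cv2.resize(i[190:265,310:410],(800,600),interpolation=cv2.INTER_CUBIC))
E
```

```text
position: [0.478, 0.2696, 0.0856]
ft_force: [1.2, -4.2, 2.0]
position: [0.478, 0.2697, 0.0856]
ft_force: [2.1, -6.1, 1.7]
```

View pics/t3.png

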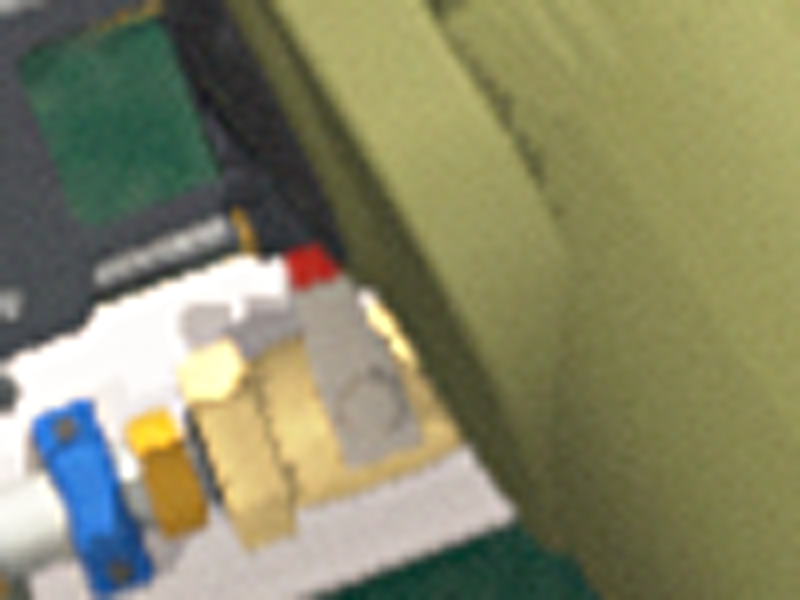

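The blue lever is hard on its stop: the force rises to 6 N with no further movement, and the lever stands across the pipe. I'll back off and rise.

Converted, -0.095 m / 0.4 = -0.2375, -0.05 m / 0.4 = -0.125.

```bash
sed -i 's/.015\*np.cos/.011*np.cos/' h.py; echo '[0, -0.0125, 0, 0, 0, 0, -0.05, 0, 0, 0, 0, -0.05, -0.125, 0, 0, 0, -0.05, -0.2375, 0, 0, 0, -0.05, -0.2375, 0, 0]' > path.dat && python3 inch.py path.dat
python3 - <<'E'
from h import *
off([pose(HG,22.4,1,112.4,.014,z=.18)])
E
```

```text
time: 6.25
position: [0.4883, 0.2549, 0.1874]
tool_rot: [-0.596, 3.074, 0.009]
ft_force: [1.6, 0.3, 0.1]
grip_width: 0.007
grip_force: 0.0
t 6.2 pos [0.4883 0.2549 0.1874] ya 111.9
-0.0911 0.2262 0.0093 -0.008 | world [  0.488   0.499   0.18  112.4  ]
```

Converted, 0.226 m / 0.4 = 0.565, 0.2 m / 0.4 = 0.5.

```bash
echo '[-0.05, 0.125, 0, 0, 0, -0.1, 0.25, 0, 0, 0, -0.15, 0.375, 0, 0, 0, -0.2, 0.5, 0, 0, 0, -0.2275, 0.565, 0, 0, 0, -0.2275, 0.565, 0, 0, 0, -0.2275, 0.565, 0, 0, 0]' > path.dat && python3 inch.py path.dat
python3 - <<'E'
from h import *
off([pose(HG,22.4,1,112.4,.014)])
i=ctrl.get_image("top")[:,:,::-1]; cv2.imwrite("pics/t4.png",cv2.resize(i[130:310,190:430],(800,600),interpolation=cv2.INTER_CUBIC))
E
```

```text
time: 6.95
position: [0.4836, 0.4975, 0.179]
tool_rot: [0.602, -3.081, 0.002]
ft_force: [-0.3, -0.3, -0.1]
grip_width: 0.001
grip_force: 0.0
t 7.0 pos [0.4836 0.4975 0.179 ] ya 112.1
-0.0051 -0.0005 0.094 -0.005 | world [4.880e-01 4.990e-01 8.500e-02 1.124e+02]
```

View pics/t4.png

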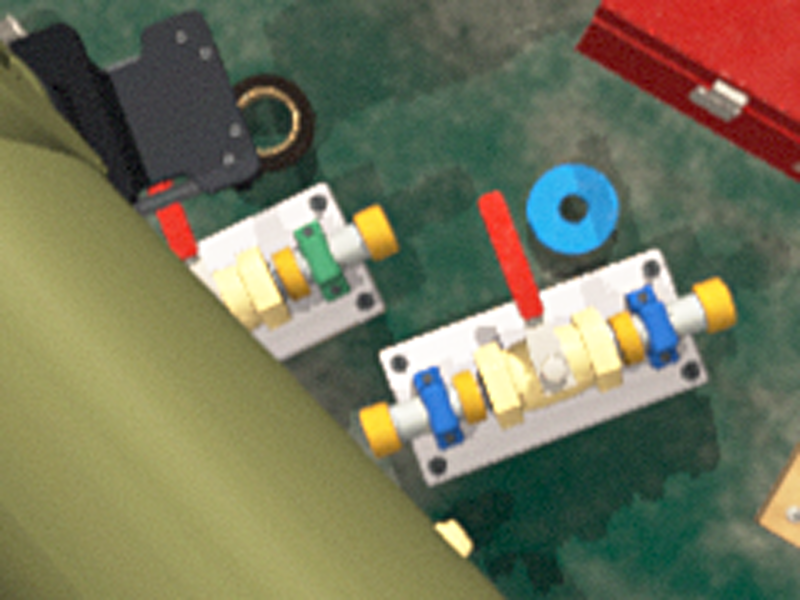

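The picture shows the blue lever across its pipe (hinge (553,372), end (490,195)), ptfe untouched, and the gripper on the far side of the green lever. I'll check the angle and descend.

Converted, 0.094 m / 0.4 = 0.235, 0.065 m / 0.4 = 0.1625.

```bash
echo '[-0.0125, 0, 0.075, 0, 0, -0.0125, 0, 0.1625, 0, 0, -0.0125, 0, 0.235, 0, 0, -0.0125, 0, 0.235, 0, 0, -0.0125, 0, 0.235, 0, 0]' > path.dat && python3 inch.py path.dat
python3 - <<'E'
from h import *
c=lambda p:np.array(p)/3.3333+[189.65,129.65]
H=w(c((553,372)),.1)[0];T=w(c((490,195)),.0955)[0];print("blue",np.degrees(np.arctan2(*(T-H)[::-1])),"shut 21.6")
off([pose(HG,p,1,p+90) for p in(22,15,8,0,-8,-16,-24,-32,-40,-48,-56,-60,-63.5)])
E
```

```text
time: 7.5
position: [0.4901, 0.4971, 0.0872]
tool_rot: [-0.595, 3.085, -0.001]
ft_force: [0.5, 0.2, 0.1]
grip_width: 0.008
grip_force: 0.0
blue 19.99025090417415 shut 21.6
t 7.5 pos [0.4901 0.4971 0.0872] ya 111.8
0.0007 -0.0123 0.0022 -0.003 | world [4.94e-01 4.85e-01 8.50e-02 1.12e+02]
-0.0009 -0.022 0.0023 0.119 | world [4.99e-01 4.77e-01 8.50e-02 1.05e+02]
-0.0014 -0.0317 0.0023 0.242 | world [5.03e-01 4.68e-01 8.50e-02 9.80e+01]
-0.0004 -0.0429 0.0023 0.381 | world [5.06e-01 4.58e-01 8.50e-02 9.00e+01]
0.0021 -0.0538 0.0023 0.521 | world [ 0.508  0.446  0.085 82.   ]
0.006 -0.0642 0.0023 0.66 | world [ 0.508  0.435  0.085 74.   ]
0.0114 -0.074 0.0023 0.8 | world [ 0.507  0.424  0.085 66.   ]
0.0181 -0.0829 0.0023 0.94 | world [ 0.504  0.413  0.085 58.   ]
0.026 -0.0908 0.0023 1.079 | world [ 0.5    0.403  0.085 50.   ]
0.0349 -0.0976 0.0023 1.219 | world [ 0.494  0.394  0.085 42.   ]
0.0447 -0.103 0.0023 1.359 | world [ 0.487  0.385  0.085 34.   ]
0.0498 -0.1052 0.0023 1.428 | world [ 0.483  0.381  0.085 30.   ]
0.0544 -0.1068 0.0023 1.489 | world [ 0.479  0.378  0.085 26.5  ]
```

Converted, -0.103 m / 0.4 = -0.2575, -0.101 m / 0.4 = -0.2525, 1.36 rad / 3.1416 = 0.4329.

```bash
echo '[0.0013, -0.0175, 0.005, 0, 0, 0.0013, -0.0313, 0.005, 0, 0, -0.0013, -0.045, 0.005, 0.0191, 0, -0.0025, -0.0613, 0.005, 0.0477, 0, -0.0038, -0.08, 0.005, 0.0764, 0, -0.0013, -0.1063, 0.005, 0.121, 0, 0.005, -0.1338, 0.005, 0.1655, 0, 0.015, -0.16, 0.005, 0.2101, 0, 0.0288, -0.185, 0.005, 0.2546, 0, 0.045, -0.2075, 0.005, 0.2992, 0, 0.065, -0.2275, 0.005, 0.3438, 0, 0.0875, -0.2438, 0.005, 0.3883, 0, 0.1025, -0.2525, 0.005, 0.4138, 0, 0.1113, -0.2575, 0.005, 0.4329, 0, 0.1113, -0.2575, 0.005, 0.4329, 0, 0.1113, -0.2575, 0.005, 0.4329, 0]' > path.dat && python3 inch.py path.dat
python3 - <<'E'
from h import *
off([pose(HG,p,1,p+90) for p in(-56,-58,-60,-62,-63.5)])
i=ctrl.get_image("top")[:,:,::-1]; cv2.imwrite("pics/t5.png",cv2.resize(i[160:280,190:350],(800,600),interpolation=cv2.INTER_CUBIC))
E
```

```text
time: 9.1
position: [0.4869, 0.3866, 0.0856]
tool_rot: [1.472, 2.775, 0.003]
ft_force: [-0.3, 0.2, -0.5]
grip_width: 0.004
grip_force: 0.0
t 9.1 pos [0.4869 0.3866 0.0856] ya 34.1
-0.0015 -0.001 0.0006 0.002 | world [ 0.487  0.385  0.085 34.   ]
-0.002 -0.0037 0.0006 0.037 | world [ 0.485  0.383  0.085 32.   ]
-0.0025 -0.0064 0.0006 0.072 | world [ 0.483  0.381  0.085 30.   ]
-0.0029 -0.0092 0.0006 0.107 | world [ 0.481  0.379  0.085 28.   ]
-0.0031 -0.0113 0.0006 0.133 | world [ 0.479  0.378  0.085 26.5  ]
```

View pics/t5.png

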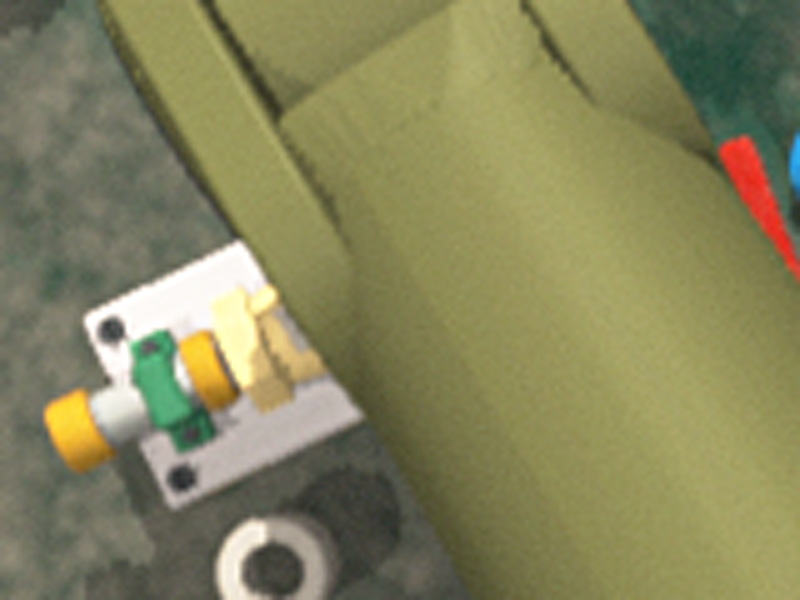

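The forearm hides the green lever, but it no longer points across at crop (240,150). I'll continue by force in small steps.

Converted, -0.0075 m / 0.4 = -0.0188, -0.005 m / 0.4 = -0.0125, 0.09 rad / 3.1416 = 0.0286.

```bash
echo '[-0.0025, -0.0063, 0, 0.0095, 0, -0.0038, -0.0125, 0, 0.0191, 0, -0.0063, -0.0188, 0, 0.0286, 0, -0.0063, -0.0188, 0, 0.0286, 0]' > path.dat && python3 inch.py path.dat| sed -n '2p;4p'; echo '[0, -0.0025, 0, 0.0064, 0, 0, -0.005, 0, 0.0095, 0, 0, -0.005, 0, 0.0095, 0]' > path.dat && python3 inch.py path.dat| sed -n '2p;4p'; echo '[0, -0.0025, 0, 0, 0, 0, -0.005, 0, 0, 0, 0, -0.005, 0, 0, 0]' > path.dat && python3 inch.py path.dat| sed -n '2p;4p'
```

```text
position: [0.4813, 0.38, 0.0845]
ft_force: [-0.7, 0.7, -0.6]
position: [0.4799, 0.3789, 0.0845]
ft_force: [0.3, -0.3, -0.2]
position: [0.4789, 0.3784, 0.0846]
ft_force: [4.3, 0.7, -2.1]
```

Converted, -0.0015 m / 0.4 = -0.0038, -0.001 m / 0.4 = -0.0025.

```bash
echo '[0, -0.0025, 0, 0, 0, 0, -0.0038, 0, 0, 0, 0, -0.0038, 0, 0, 0]' > path.dat && python3 inch.py path.dat| sed -n '2p;4p'; echo '[0, -0.0025, 0, 0, 0, 0, -0.0025, 0, 0, 0, 0, -0.0025, 0, 0, 0]' > path.dat && python3 inch.py path.dat| sed -n '2p;4p'
```

```text
position: [0.4788, 0.3783, 0.0847]
ft_force: [7.1, 2.0, -5.2]
position: [0.4788, 0.3783, 0.0849]
ft_force: [10.0, 4.9, -6.4]
```

The green lever is on its stop, with the force rising and no movement. I'll back off, rise and clear the view.

Converted, 0.34 m / 0.4 = 0.85, 0.3 m / 0.4 = 0.75, -0.8 rad / 3.1416 = -0.2546.

```bash
echo '[0, 0.025, 0, 0, 0, 0, 0.0625, 0, 0, 0, 0, 0.0625, -0.125, 0, 0, 0, 0.0625, -0.25, 0, 0, 0, 0.0625, -0.3, 0, 0, 0.125, 0.0625, -0.325, 0, 0, 0.25, 0.025, -0.325, -0.0318, 0, 0.375, -0.05, -0.325, -0.0637, 0, 0.5, -0.125, -0.325, -0.0955, 0, 0.625, -0.2, -0.325, -0.1273, 0, 0.75, -0.3, -0.325, -0.1592, 0, 0.85, -0.375, -0.325, -0.191, 0, 0.85, -0.375, -0.325, -0.2228, 0, 0.85, -0.375, -0.325, -0.2546, 0, 0.85, -0.375, -0.325, -0.2546, 0, 0.85, -0.375, -0.325, -0.2546, 0]' > path.dat && python3 inch.py path.dat
python3 - <<'E'
from h import *
i=ctrl.get_image("top")[:,:,::-1]; cv2.imwrite("pics/top6.png",i); cv2.imwrite("pics/t6.png",cv2.resize(i[150:310,195:415],(770,560),interpolation=cv2.INTER_CUBIC))
E
```

```text
time: 12.35
position: [0.1881, 0.6105, 0.2144]
tool_rot: [0.47, 3.106, -0.002]
ft_force: [0.7, 0.1, -0.2]
grip_width: 0.006
grip_force: 0.0
```

View pics/t6.png

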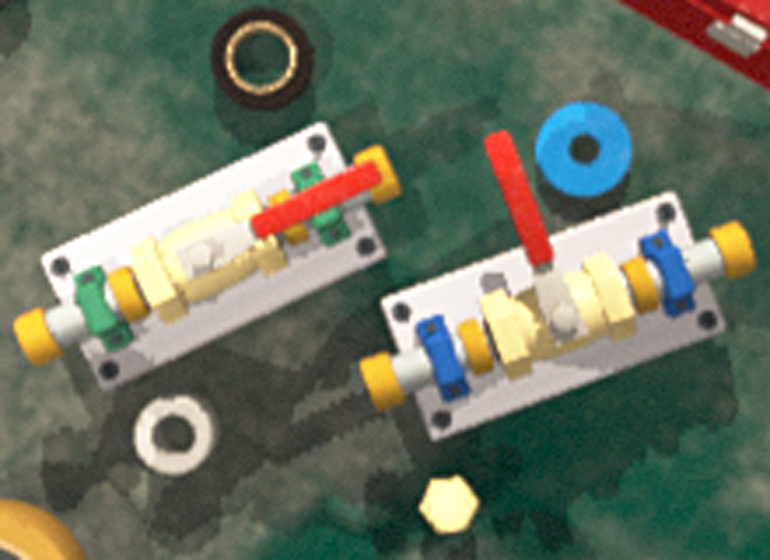

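Both levers look right: green lies along its pipe and blue stands across, and the loose parts haven't moved. I'll check the angles numerically.

Run:
```python
from h import *
i=cv2.imread("pics/top6.png").astype(int); m=((i[:,:,2]>150)&(i[:,:,1]<70)&(i[:,:,0]<80)).astype(np.uint8)
for n,(x0,x1,y0,y1),pl in(("green",(262,310,190,222),[(39,336),(377,174)]),("blue",(328,356,182,230),[(381,381),(737,249)])):
    ys,xs=np.nonzero(m[y0:y1,x0:x1]); p=w(np.c_[xs+x0,ys+y0],.097); c=p.mean(0)
    v=np.linalg.svd(p-c)[2][0]; a=np.degrees(np.arctan(v[1]/v[0])); q=w(cr(pl),.058); d=q[1]-q[0]; b=np.degrees(np.arctan2(d[1],d[0]))
    print(n,len(p),"lever",a,"pipe",b,"diff",a-b)
```

```text
green 197 lever -62.94374982492779 pipe -63.5315606976078 diff 0.5878108726800093
blue 245 lever 22.356971938880125 pipe -68.97279197046275 diff 91.32976390934287
```

Both levers are at their stops to within measurement error, so I'm handing the job in.

```bash
python3 -c "
from bench import ctrl
print(ctrl.close_job())"
```

```text
the job is handed in; nothing more can be done
None
```

The blue valve was pushed shut to its stop first, then the green valve open to its stop (pictures agree to about 1°); the loose parts look unmoved, and the job was handed in at about 12.4 s of the 48 s allowed.

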